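Prove the trip, then hold a heating block in the contact nest

TASK

Check the electrical contact of the aluminium heating block: first prove the trip unit by pressing its round test button so that the lever drops, and lift the lever back up until it stays up by itself. Then set the block upright in the nest, long side along the fence and one end up against the stop, and with one diagonal push, down and towards the fence, press both sprung contact plates (the one under the block and the one in the fence) all the way in. Finish while still holding that push, without letting go, and leave the other things on the counter where they are.

Things in the scene. Friction and masses are not known exactly. Their poses are not given: they have to be found in the camera images.
- trip_unit: fixed grey housing 92 x 116 x 44 mm (x, y, z) with a push button and a lever on top; may stand left or right of the block, turned by up to 0.3 rad. Origin at the centre of its underside, z up, its -x side faces the robot. Seen from above in its frame: the button is at (+10, +35) mm, the lever's slot runs along x at y = -28 mm.
- test_button (a joint): travel of the round black test button, m: 0 out, 0.006 fully in (pressed straight down, 1.4 N at first, 5 N fully in, springs back). The lever is tripped from about 0.0035 on; press it fully.
- button_top (a point): centre of the button's top face (24 mm across, 54.5 mm above the counter when out)
- trip_lever (a joint): angle of the lever, rad: 0 = up (leaning 0.21 back from upright, away from the robot, on its stop), growing as it drops towards the unit's -x; 1.30 = fully dropped (28 degrees above level). Held only by its weight (70 g): let go below about 0.15 it falls back to 0, above about 0.25 it drops.
- lever_knob (a point): centre of the black ball, 15 mm across, at the lever's end, 70 mm from the pivot; the stem behind it is 8 to 12 mm thick. 69 mm above the counter when dropped, 104 mm when up. It can be pinched along the unit's y axis.
- lever_pivot (a point): fixed pivot of the lever, 36 mm above the counter; the axis runs along the unit's y, so the knob moves in the unit's x-z plane on a 70 mm circle
- block: loose aluminium heating block with six round wells in its top, 44 x 70 x 55 mm (x, y, z), 0.25 to 0.45 kg, standing upright on the counter. Origin at the centre of its underside, z up, y along its long side. Both ends are alike.
- nest: fixed nest, base 116 x 136 mm, flat top 14 mm above the counter; left or right of the block, yaw to 0.3 rad. Origin under its centre, z up. In its frame: far bar along y = fence, face at x = +30 mm; bar along x = stop, face at y = +45 mm; both 14 to 16 mm thick, tops 34 mm above the counter. Open to -x (robot side) and -y.
- seat (a point): point of the nest (+8, +10, +14 mm in the nest's frame, same axes) where the centre of the block's underside comes when the block stands flush on the base, flush against the fence and against the stop
- base_plate (a joint): travel of the sprung brass contact plate in the base (32 x 54 mm), m: 0 = stands 4 mm above the base top, 0.004 = flush. 6 N to start, 14 N flush (the block's weight alone does not push it in).
- base_plate_top (a point): centre of the top face of that plate
- fence_plate (a joint): travel of the sprung brass contact plate in the fence (46 mm long, 9 mm high, its centre 11 mm above the base top), m: 0 = stands 4 mm out of the fence, 0.004 = flush. 1.5 N to start, 7.5 N flush.
- fence_plate_face (a point): centre of the front face of that plate
- tape_roll: bystander: roll of tape, 55 mm across, 18 mm high; origin under its centre
- timer: bystander: small timer, 60 x 64 x 23 mm; origin under its centre
- specimen_cup: bystander: lidded cup, 49 mm across, 55 mm high; origin under its centre
- petri_dish: bystander: covered dish, 93 mm across, 16 mm high; origin under its centre
- dropper_vial: bystander: small vial, 26 mm across, 58 mm high; origin under its centre
Not all that is in view belongs to the job. Of the things that look like the trip_unit, the larger one is meant.

How it is judged:
By the outcome, as a careful person would: the job done as asked, in the order asked, and still so for the second after the job is handed in, while the arm keeps its last pose, push and grip.
It also fails if it takes over 61 s, if anything falls off the work surface, if the arm or the gripper's body presses on something with over 40 N, if the wrist force passes 120 N, or if a joint passes its speed limit or range.

ROBOT

A 6-joint arm with a two-finger parallel gripper is mounted at the origin on a cart in front of the work surface, level with it; the furniture and walls round the work are solid. World frame = base frame: x ahead of the robot, y to its left, z up, the work surface at z = 0. Lengths are in mm, angles in degrees, forces in N, time in s.
With the tool pointing down it reaches from about 300 to 850 mm from the base axis. Payload 4.2 kg.
Tool frame: the origin (TCP) lies at the very end of the fingers, on their centre line; the grasp point (between the pads) lies 19 mm behind it; x points along the fingers, z is the direction in which the jaws open and shut, and the axes are right-handed (so a half turn about x gives the same grasp; the last joint's range is limited). The gripper opens to 91 mm and grips with 3 to 60 N. Pads are 32 mm wide; open, the fingers measure 118 mm over their backs; the gripper's body (76 mm by 178 mm) begins 60 mm behind the grasp point.
Start: joints at [-64.229, 18.312, 89.639, -0, 72.044, -1.146], TCP at [260.314, -512.721, 188.576] pointing down, gripper open.
Joint ranges: [-177.97, 177.97], [-48.28, 115.42], [12.27, 149.76], [-77.06, 257.06], [2.81, 150.46], [-146.56, 146.56]. Speed limits (degrees/s): [147.25, 147.25, 180, 180, 180, 180].

INTERFACE

Orientations are given as [roll, pitch, yaw] about the fixed x, y, z axes, in that order (R = Rz(yaw) Ry(pitch) Rx(roll)).
In Python, from workcell import state, grab_frame, camera_info, env, search_frame, place_of gives the robot as it stands.
- The arm moves only by the tool drive_tool, never from a script. Its argument "plan" is a list of rows, each a list of 7 numbers: the turn, a rotation vector about the world's x, y, z in degrees, then the shift along the world's x, y, z in mm, then the finger opening in mm, from 0 to 91.2. In form: [[wx, wy, wz, dx, dy, dz, jaw], ...]. A call has 1 to 10 rows; each row is the pose to reach, as a shift and turn from the pose measured when the call began; what a row does not reach only later rows make up. A row lasts 1/8 s, in which the tool goes at most 62.5 mm and 10.7 degrees, less where a joint would pass 70% of its speed; a pose out of reach is approached as far as the arm can. A call with a gripper value outside its range is refused whole. The fingers move at their own pace and stop on an object; "grip_force" is the grip in N (left out, the last holds). Time passes only in rows, so rows that repeat a pose let the fingers close. It gives the time, the measured TCP pose, the force and the opening at its end, in the units of the state.
- state(): the state, without advancing time (a new reading comes with each control period).
- grab_frame(name): name is "side" or "top"; returns the picture (384x512x3 uint8, red, green, blue); there is no depth.
- camera_info(name): a dict with "intrinsics" (3x3 intrinsics, pixels), "k1" (the pictures are not rectified: a ray, as slopes to the right and down, at radius r is drawn at 1 + k1 r^2 times it, then the intrinsics apply), "origin" and "orientation" of the camera in the world. Camera axes: x right, y down, z forward; pixel columns grow to the right and rows downward; lengths in mm; the calibration is good to about 2 mm. A picture is of the moment at which its call begins. camera_info takes no time and is no camera call.
- env.job_done(): hands the job in, once; it reports no verdict.
Trained networks look in the newest picture that a camera, given by its name, has taken for a name from the list of things; names that differ only in an ending like _2 or _b are one class to them, and where a whole thing is asked for, a point or a joint stands for the part that bears it (a point fixed in the world has none). Each returns a list of dicts, best first, with "p" (0 to 1); they miss things now and then, are a little off and sometimes report something else, mostly with a low value. They report only what shows in the picture. A call takes as long as a camera call. They do not tell look-alikes from the thing itself.
- search_frame(camera, label): "rect" ([left, top, right, bottom] as shares, 0 to 1, of the picture: columns of its width, rows of its height, round what is visible of it).
- place_of(camera, label): "location" ([column, row] as shares, 0 to 1, of the picture: columns of its width, rows of its height: a listed point, or the origin of a listed thing).
The state is a dict: "time_s": time; "qpos": joint angles; "qvel": joint speeds; "effort": joint torques, N m; "ee_pos": TCP position; "ee_rot": TCP orientation; "force": force on the tool from outside, world axes, zero at the start; "torque": the same for the moment, N m; "gripper_width": finger opening in mm.
Only numpy, scipy, OpenCV 4.12 (cv2) and the standard library are available. Lean on these libraries where they do the work, as an engineer would, in place of code of your own. Each camera call takes 0.05 s, during which the arm holds its last target. There are 200 camera calls.

## Working session

There is one attempt and no reset: what is moved stays moved. The work goes in short steps, Python scripts to look and compute and a tool call to move; the robot and the scene stay as the last step left them, time stands still between calls to the robot, and variables do not carry over. Pictures are saved under pics/ and viewed, about 8 in all and at most 12, crops included, and the job is handed in when it is done.

Besides the shell and the picture viewer there is one more tool, called after "Request:" as a command line: name --pt "numbers of a row" for each row, then --argument value for the rest. drive_tool: Moves the arm, as the interface text tells. Its arguments: {"type":"object","properties":{"plan":{"type":"array"},"grip_force":{"type":"number"}},"required":["plan"]}

```bash
ls; mkdir -p pics; cat > h.py <<'E'
import numpy as np, cv2
from scipy.spatial.transform import Rotation as R
from workcell import state, grab_frame, camera_info, env, search_frame, place_of
np.set_printoptions(precision=1,suppress=True)
def cam(n):
    c=camera_info(n); K=np.array(c["intrinsics"],float); o=np.array(c["origin"],float)
    return c,K,o
E
python3 - <<'E'
from h import *
for n in("top","side"):
    print(camera_info(n))
    im=grab_frame(n); cv2.imwrite(f"pics/{n}0.png",im[:,:,::-1])
    for l in ["trip_unit","button_top","lever_knob","lever_pivot","block","nest","seat","base_plate_top","fence_plate_face","tape_roll","timer","specimen_cup","petri_dish","dropper_vial"]:
        print(n,l,[(round(d["p"],2),np.round(np.array(d["location"])*[512,384],1).tolist()) for d in place_of(n,l)][:3])
a=cv2.imread("pics/top0.png");
cv2.imwrite("pics/top0b.png",cv2.resize(a,(800,600)))
print(state())
E
```

```text
pics
{'intrinsics': array([[371.6,   0. , 257.2],
       [  0. , 371.6, 189.3],
       [  0. ,   0. ,   1. ]]), 'k1': 0.025467301302538145, 'origin': array([ 418.8,   18.6, 1004.8]), 'orientation': array([-171.1,   -1.1,  -90.3])}
top trip_unit [(0.96, [267.3, 135.2]), (0.59, [342.3, 225.2])]
top button_top [(0.42, [329.6, 220.8]), (0.42, [257.3, 125.8])]
top lever_knob [(0.6, [153.4, 227.8]), (0.44, [356.9, 205.5]), (0.4, [279.5, 115.3])]
top lever_pivot [(0.74, [349.3, 218.9]), (0.71, [272.5, 124.3])]
top block [(0.83, [250.7, 237.9]), (0.73, [363.6, 182.0])]
top nest [(0.55, [153.4, 241.2])]
top seat [(0.63, [152.6, 234.4])]
top base_plate_top [(0.69, [152.3, 233.9])]
top fence_plate_face [(0.53, [154.3, 230.3])]
top tape_roll [(0.53, [213.7, 269.4])]
top timer [(0.77, [297.4, 268.6])]
top specimen_cup [(0.61, [194.8, 188.8])]
top petri_dish [(0.79, [331.1, 170.0])]
top dropper_vial [(0.55, [361.7, 181.5])]
{'intrinsics': array([[373. ,   0. , 259.6],
       [  0. , 373. , 191.9],
       [  0. ,   0. ,   1. ]]), 'k1': 0.01381519285609152, 'origin': array([ 355.3, -786.3,  457.7]),
[... 320 characters left out ...]
(0.61, [209.5, 230.1])]
side nest [(0.64, [202.0, 192.5])]
side seat [(0.96, [206.7, 185.9])]
side base_plate_top [(0.46, [207.1, 184.1])]
side fence_plate_face []
side tape_roll [(0.65, [176.9, 214.4])]
side timer [(0.87, [182.3, 262.3])]
side specimen_cup []
side petri_dish [(0.65, [319.2, 269.9])]
side dropper_vial []
{'time_s': 1.5, 'qpos': array([-64.2,  18.3,  89.6,   0. ,  72. ,  -1.1]), 'qvel': array([ 0. ,  0. , -0.1,  0. ,  0. ,  0. ]), 'effort': array([  0. , -41.2, -23.2,   0.1,   0. ,   0. ]), 'ee_pos': array([ 260.3, -512.7,  188.6]), 'ee_rot': array([  0.7,  90. , -62.4]), 'force': array([-0.4, -1. , -0.2]), 'torque': array([ 0., -0., -0.]), 'gripper_width': 91.49607441204088}
```

View pics/top0b.png

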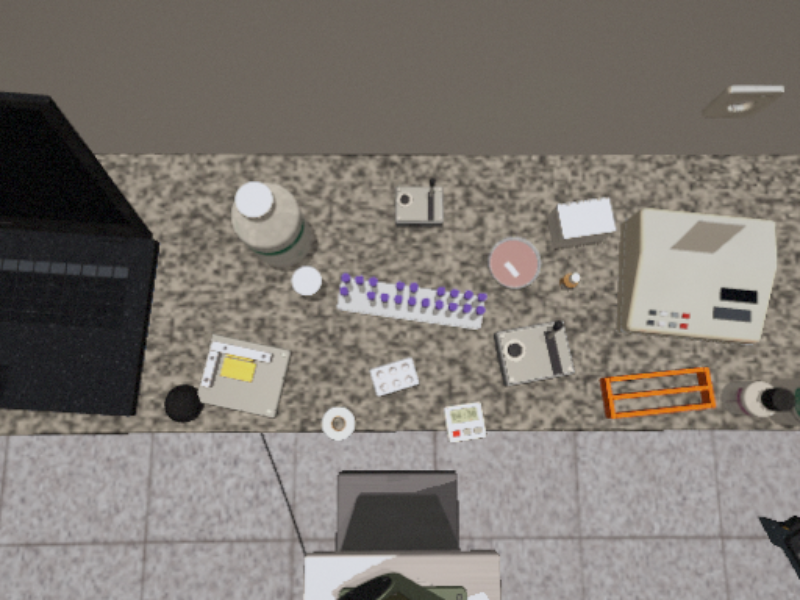

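View pics/side0.png

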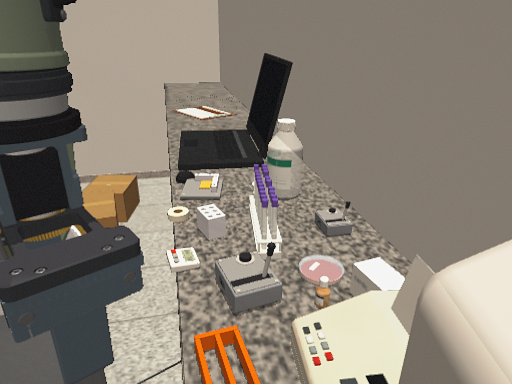

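The top view (800x600 scale) shows two trip-unit look-alikes, a small one at (420,206) and a large one at (535,353). The large one fits the description of the trip_unit meant. The block is at (395,377) and the nest at (245,375), with its fence (far bar) and its stop (left bar). I'll confirm in one enlarged crop.

```bash
python3 - <<'E'
from h import *
a=cv2.imread("pics/top0.png")
# crops: (x0,y0,w,h) x5
def cr(x0,y0,w=78,h=60,s=5): return cv2.resize(a[y0:y0+h,x0:x0+w],None,fx=s,fy=s,interpolation=cv2.INTER_CUBIC)
m=np.vstack([np.hstack([cr(120,210),cr(230,210)]),np.hstack([cr(308,198),cr(236,105)])])
for i in range(0,780,50): cv2.line(m,(i,0),(i,4),(0,0,255),1)
for i in range(0,600,50): cv2.line(m,(0,i),(4,i),(0,0,255),1)
cv2.imwrite("pics/crop1.png",m)
E
```

```text
(no output)
```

View pics/crop1.png

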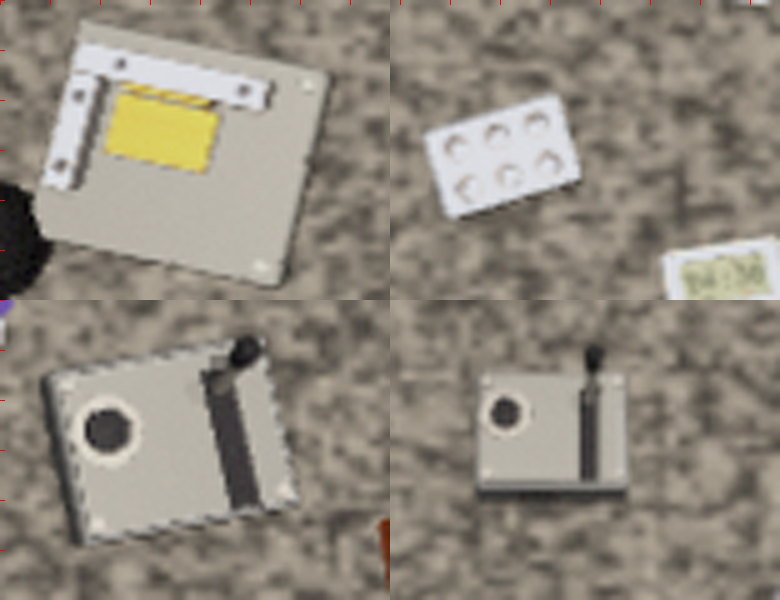

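The lower-left crop is the larger unit (about 47 px wide against 30 px at lower right), so I use that one, at top (342,225). Next I fit the poses from the corners and check them against the side camera.

```bash
cat >> h.py <<'E'
from scipy.optimize import least_squares
def proj(n,P):
    c,K,o=cam(n); Rm=R.from_euler("xyz",c["orientation"],degrees=True).as_matrix()
    q=(np.atleast_2d(P)-o)@Rm; s=q[:,:2]/q[:,2:]
    s=s*(1+c["k1"]*(s**2).sum(1,keepdims=True)); return s*[K[0,0],K[1,1]]+[K[0,2],K[1,2]]
def pose(p,L): return R.from_euler("z",p[2]).apply(np.atleast_2d(L))+[p[0],p[1],0]
def fit(obs,p0):  # obs: list (cam, local pts, pix, weight)
    f=lambda p: np.concatenate([((proj(n,pose(p,L))-X)*w).ravel() for n,L,X,w in obs])
    return least_squares(f,p0,x_scale=[10,10,.1])
E
cat > fit0.py <<'E'
from h import *
px=lambda p,x0,y0:(np.array(p,float)+.5)/5-.5+[x0,y0]
J={}
def go(name,top,tpx,side,spx,p0):
    r1=fit([("top",top,tpx,1)],p0); r=fit([("top",top,tpx,1),("side",side,spx,.4)],p0)
    rs=fit([("side",side,spx,1)],r1.x) if len(side)>1 else r
    print(name,"top",r1.x[:2],np.degrees(r1.x[2]),"res",np.abs(r1.fun).max(),"both",r.x[:2],np.degrees(r.x[2]),"sideres",(proj("side",pose(r1.x,side))-spx).ravel())
    return r1.x
t=go("trip",[[46,58,44],[46,-58,44],[-46,-58,44],[-46,58,44],[10,35,54.5]],px([[45,75],[262,40],[297,198],[80,243],[107,130]],308,198),
  [[10,35,54.5],[0,0,0]],np.array([[245.5,252.7],[248.5,289.1]]),[400,-150,.2])
c,K,o=cam("top")
g=lambda x:(proj("top",pose(t,[[x+14.6,-28,104.4]]))-px([[247,50]],308,198)).ravel()
s=least_squares(g,[0]);print("pivot x local",s.x,s.fun,"knob up",pose(t,[[s.x[0]+14.6,-28,104]]),"side",proj("side",pose(t,[[s.x[0]+14.6,-28,104]])),"btn",pose(t,[[10,35,54.5]]))
go("block",[[22,35,55],[22,-35,55],[-22,-35,55],[-22,35,55]],px([[35,132],[167,95],[191,180],[58,218]],230,210),[[0,0,0]],np.array([[209.5,230.1]]),[350,50,.2])
go("nest",[[58,68,14],[58,-68,14],[-58,-68,14],[-58,68,14]],px([[82,22],[328,72],[282,286],[37,236]],120,210),[[0,0,0],[8,10,14]],np.array([[202,192.5],[206.7,185.9]]),[350,250,-.2])
E
python3 fit0.py
```

```text
trip top [ 475.  -219.9] 10.022753711010823 res 1.7060531716629157 both [ 475.2 -219.9] 10.017193862849929 sideres [-0.6  1.1 -1.7 -0.6]Traceback (most recent call last):
  File "fit0.py", line 13, in <module>
    s=least_squares(g,[0]);print("pivot x local",s.x,s.fun,"knob up",pose(t,[[s.x[0]+14.6,-28,104]]),"side",proj("side",pose(t,[[s.x[0]+14.6,-28,104]])),"btn",pose(t,[[10,35,54.5]]))
    return func(*args, **kwargs)
    vector_fun = VectorFunction(
        fun_wrapped,
    ...<6 lines>...
        workers=workers
    )
    self._update_fun()
    ~~~~~~~~~~~~~~~~^^
    self.f = self.fun_wrapped(xp_copy(self.x))
             ~~~~~~~~~~~~~~~~^^^^^^^^^^^^^^^^^
    return np.atleast_1d(self.fun(x))
                         ~~~~~~~~^^^
    return self.f(x, *self.args, **self.kwargs)
           ~~~~~~^^^^^^^^^^^^^^^^^^^^^^^^^^^^^^
  File "fit0.py", line 12, in <lambda>
    g=lambda x:(proj("top",pose(t,[[x+14.6,-28,104.4]]))-px([[247,50]],308,198)).ravel()
                           ~~~~^^^^^^^^^^^^^^^^^^^^^^^^
  File "h.py", line 13, in pose
    def pose(p,L): return R.from_euler("z",p[2]).apply(np.atleast_2d(L))+[p[0],p[1],0]
                                                       ~~~~~~~~~~~~~^^^
    ary = asanyarray(ary)
ValueError: setting an array element with a sequence. The requested array has an inhomogeneous shape after 2 dimensions. The detected shape was (1, 3) + inhomogeneous part.
```

```bash
sed -i 's/pose(t,\[\[x+14.6/pose(t,[[x[0]+14.6/; s/np.abs(r1.fun).max()/r1.fun/' fit0.py; python3 fit0.py
```

```text
trip top [ 475.  -219.9] 10.022753711010823 res [-0.3 -0.9 -0.2 -1.7  0.7  1.7  0.1  0.8 -0.3 -0. ] both [ 475.2 -219.9] 10.017193862849929 sideres [-0.6  1.1 -1.7 -0.6]
pivot x local [19.9] [-0.9  0.2] knob up [[ 513.8 -241.4  104. ]] side [[270.8 245.5]] btn [[ 478.8 -183.7   54.5]]
block top [435.9  12.4] 15.367350686890527 res [-0.1  0.1  0.1  0.1  0.  -0.1 -0.1 -0.1] both [435.7  12.4] 15.366393856577195 sideres [2.1 1.1]
nest top [439.8 263.9] -11.013865733626297 res [-0.1 -0.4  1.2 -0.8  0.7  0.4 -1.8  0.7] both [439.8 263.8] -11.022550604289737 sideres [ 0.8 -1.8 -1.2 -0.8]
```

Poses found: trip unit (475,-220) at 10°, block (436,12) at 15.4°, nest (440,264) at -11°. The side-view residuals are about 2 px or less. First move: closed fingers to above the button at (479,-184).

Request:
drive_tool --pt "0 0 -4 12 45 0 0" --pt "0 0 -8 25 95 0 0" --pt "0 0 -12 40 150 0 0" --pt "0 0 -17 55 205 0 0" --pt "0 0 -17 70 262 0 0" --pt "0 0 -17 115 285 -20 0" --pt "0 0 -17 165 308 -50 0" --pt "0 0 -17 200 322 -75 0" --pt "0 0 -17 219 329 -98 0" --pt "0 0 -17 219 329 -98 0" --grip_force 20

```text
time_s: 2.75
ee_pos: [479.1, -182.7, 88.9]
ee_rot: [-120.1, 89.8, 159.9]
force: [-0.7, 0.2, 0.2]
gripper_width: 0.0
```

Request:
drive_tool --pt "0 0 0 0 -1 -20 0" --pt "0 0 0 0 -1 -32 0" --pt "0 0 0 0 -1 -36 0" --pt "0 0 0 0 -1 -39 0" --pt "0 0 0 0 -1 -41 0" --pt "0 0 0 0 -1 -41 0" --pt "0 0 0 0 -1 -41 0"

```text
time_s: 3.62
ee_pos: [479.2, -183.8, 48.2]
ee_rot: [-120.0, 89.8, 160.0]
force: [0.6, 0.1, 0.0]
gripper_width: 0.3
```

```bash
python3 - <<'E'
from h import *
a=grab_frame("side")[:,:,::-1]; b=grab_frame("top")[:,:,::-1]
f=lambda m,x0,y0,w,h,s:cv2.resize(m[y0:y0+h,x0:x0+w],None,fx=s,fy=s,interpolation=cv2.INTER_CUBIC)
cv2.imwrite("pics/s1.png",np.hstack([f(a,195,205,100,120,4),f(b,290,180,100,120,4)]))
print(state()["force"],proj("side",[479.2,-183.8,48.2]))
E
```

```text
[-0.4  0.7 -0.9] [[245.1 256.6]]
```

View pics/s1.png

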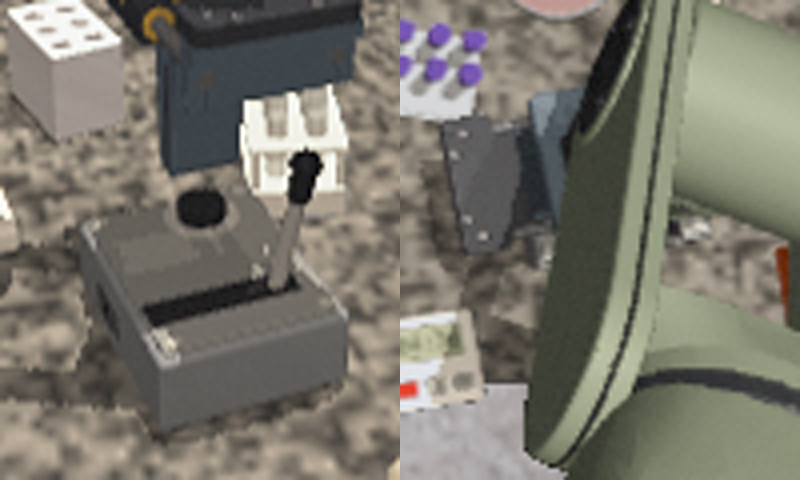

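```bash
python3 - <<'E'
from h import *
s=state();Rm=R.from_euler("xyz",s["ee_rot"],degrees=True).as_matrix();print(Rm)
cr=lambda L:((proj("side",s["ee_pos"]+np.array(L)@Rm.T)-[195,205])*4).round()
print("tip corners (near/far finger)",cr([[0,16,13],[0,-16,13],[0,16,-13],[0,-16,-13]]).tolist())
print("body bottom corners",cr([[-79,38,89],[-79,-38,89],[-79,38,-89],[-79,-38,-89]]).tolist())
E
```

```text
[[-0.   1.   0.2]
 [ 0.   0.2 -1. ]
 [-1.  -0.  -0. ]]
tip corners (near/far finger) [[241.0, 214.0], [179.0, 228.0], [221.0, 186.0], [160.0, 200.0]]
body bottom corners [[361.0, 140.0], [195.0, 176.0], [206.0, -24.0], [66.0, -1.0]]
```

The side picture shows the fingertips still about 25 mm above the button (crop (200,170) against the button at (200,208)), and the force agrees that there is no contact. So I lower in small steps and watch the force.

Request:
drive_tool --pt "0 0 0 0 0 -2 0" --pt "0 0 0 0 0 -4 0" --pt "0 0 0 0 0 -6 0" --pt "0 0 0 0 0 -8 0"

```text
time_s: 4.22
ee_pos: [479.1, -183.7, 39.9]
ee_rot: [-120.0, 89.8, 160.0]
force: [-0.1, -0.5, 0.2]
gripper_width: 0.1
```

Request:
drive_tool --pt "0 0 0 0 0 -2 0" --pt "0 0 0 0 0 -4 0" --pt "0 0 0 0 0 -6 0" --pt "0 0 0 0 0 -8 0"

```text
time_s: 4.72
ee_pos: [479.2, -183.7, 31.8]
ee_rot: [-119.9, 89.8, 160.2]
force: [0.1, 0.4, 0.3]
gripper_width: 0.3
```

```bash
python3 - <<'E'
from h import *
a=grab_frame("side")[:,:,::-1].copy()
s=state();Rm=R.from_euler("xyz",s["ee_rot"],degrees=True).as_matrix()
m=cv2.resize(a[180:330,170:320],None,fx=4,fy=4,interpolation=cv2.INTER_CUBIC)
def dr(L,off,c):
    for p in proj("side",s["ee_pos"]+off+np.array(L)@Rm.T): cv2.circle(m,tuple(((p-[170,180])*4+2).astype(int).tolist()),3,c,-1)
T=[[0,16,13],[0,-16,13],[0,16,-13],[0,-16,-13]];B=[[-79,38,89],[-79,-38,89]]
dr(T+B,np.array([0,0,0]),(0,0,255)); dr(T+B,np.array([0,0,25.]),(0,255,0)); dr(T+B,np.array([0,45.,0]),(255,0,255))
cv2.imwrite("pics/s2.png",m)
E
```

```text
(no output)
```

View pics/s2.png

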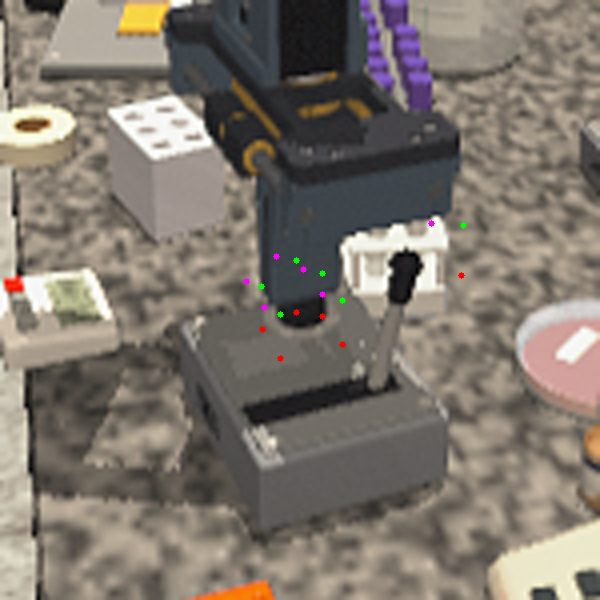

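Request:
drive_tool --pt "0 0 0 0 0 -2 0" --pt "0 0 0 0 0 -4 0" --pt "0 0 0 0 0 -6 0" --pt "0 0 0 0 0 -6 0"

```text
time_s: 5.28
ee_pos: [479.1, -183.7, 25.6]
ee_rot: [-119.9, 89.8, 160.1]
force: [-0.7, -0.3, 2.7]
gripper_width: 0.6
```

```bash
python3 - <<'E'
from h import *
s=state();print(s["ee_pos"],s["force"],s["qpos"],s["effort"])
b=grab_frame("top")[:,:,::-1]
Rm=R.from_euler("xyz",s["ee_rot"],degrees=True).as_matrix()
m=cv2.resize(b[150:280,250:410],None,fx=5,fy=5,interpolation=cv2.INTER_CUBIC)
B=[[-79,38,89],[-79,-38,89],[-79,38,-89],[-79,-38,-89]]
for off,c in(([0,0,0],(0,0,255)),([0,0,30.],(0,255,0)),([0,45.,0],(255,0,255))):
    for p in proj("top",s["ee_pos"]+off+np.array(B)@Rm.T): cv2.circle(m,tuple(((p-[250,150])*5+2).astype(int).tolist()),4,c,-1)
cv2.imwrite("pics/t2.png",m[:600])
E
```

```text
[ 479.1 -183.7   25.6] [-0.7 -0.3  2.7] [-22.3  22.3 110.3  -0.   47.6  57.7] [ -0.  -37.3 -16.7   0.   -0.2   0. ]
```

View pics/t2.png

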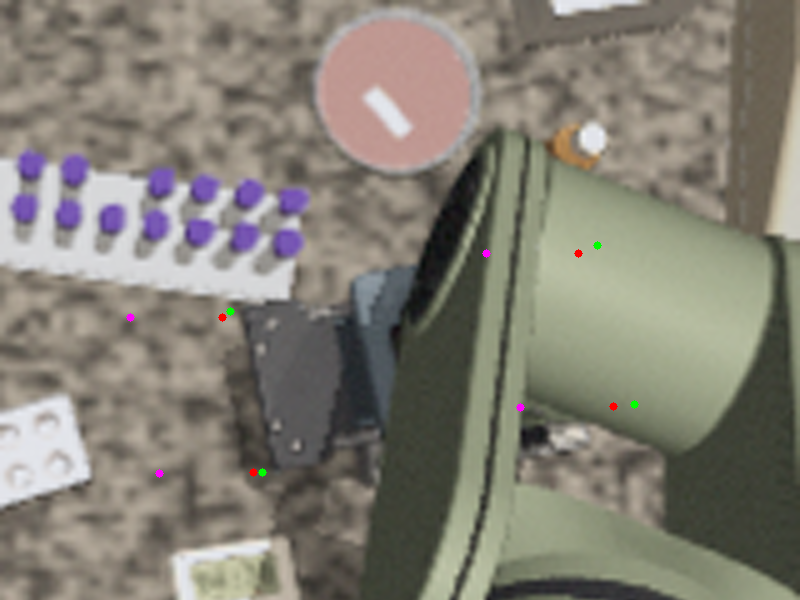

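Contact: 2.7 N at a reported z of 25.6. By the button's spring law the tip is really at about 52 mm, so the reported tool z reads about 27 mm low, and both pictures agree. I'll use true z = reported z + 26.7 and press on.

Request:
drive_tool --pt "0 0 0 0 0 -2 0" --pt "0 0 0 0 0 -4 0" --pt "0 0 0 0 0 -5 0" --pt "0 0 0 0 0 -5 0"

```text
time_s: 5.82
ee_pos: [479.2, -183.7, 23.0]
ee_rot: [-119.5, 89.8, 160.5]
force: [-5.7, 2.7, 21.5]
gripper_width: 0.5
```

Request:
drive_tool --pt "0 0 0 0 0 15 0" --pt "0 0 0 0 0 60 10" --pt "0 0 0 -10 0 80 30" --pt "0 0 0 -20 0 90 40" --pt "0 0 0 -20 0 90 40"

```text
time_s: 6.45
ee_pos: [458.5, -183.7, 112.9]
ee_rot: [-119.5, 89.8, 160.5]
force: [0.8, -0.2, -1.2]
gripper_width: 37.2
```

```bash
python3 - <<'E'
from h import *
print(state()["ee_pos"])
a=grab_frame("side"); b=grab_frame("top")
cv2.imwrite("pics/s3.png",a[:,:,::-1])
for n in("side","top"):
  for l in("lever_knob","lever_pivot"):print(n,l,[(round(d["p"],2),np.round(np.array(d["location"])*[512,384],1).tolist()) for d in place_of(n,l)][:3])
t=[475.,-219.9,np.radians(10)]
for px in(16,20,24):print(px,proj("side",pose(t,[[px-61.8,-28,68.5],[px,-28,36],[px+14.6,-28,104]])).tolist(),pose(t,[px-61.8,-28,68.5]))
m=cv2.resize(a[180:330,170:320,::-1],None,fx=4,fy=4,interpolation=cv2.INTER_CUBIC);cv2.imwrite("pics/s3.png",m)
E
```

```text
[ 458.5 -183.7  112.9]
side lever_knob [(0.61, [350.5, 204.6]), (0.5, [230.6, 273.4])]
side lever_pivot [(0.93, [338.7, 220.1]), (0.91, [261.8, 280.5])]
top lever_knob [(0.54, [279.7, 116.3])]
top lever_pivot [(0.61, [271.8, 127.5])]
16 [[228.2782205920691, 272.5208792889314], [260.63285511784363, 279.50019030135996], [268.8399656960121, 245.99196998423332]] [[ 434.8 -255.4   68.5]]
20 [[230.46338048717948, 271.99122408725316], [262.6313506749198, 278.9842415448063], [270.8855156569683, 245.53519234656142]] [[ 438.7 -254.7   68.5]]
24 [[232.63838291136045, 271.46410343621073], [264.62112258605805, 278.4706186110469], [272.92187845040075, 245.08051483392723]] [[ 442.6 -254.    68.5]]
```

View pics/s3.png

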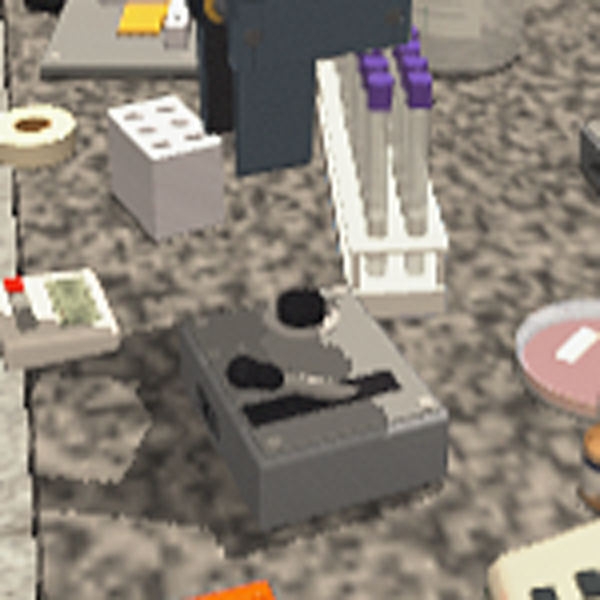

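The lever has dropped, with the knob at side (230,272), as predicted. Before pinching I check the tool's lateral offset against this picture, where the near fingertip edge is (238,175)-(310,163) in crop pixels.

```bash
python3 - <<'E'
from h import *
s=state();Rm=R.from_euler("xyz",s["ee_rot"],degrees=True).as_matrix()
for th in(31.6,):
  for dz in (24,26,28):
    print(dz,((proj("side",s["ee_pos"]+[0,0,dz]+np.array([[0,-16,th],[0,16,th],[0,-16,-th],[0,16,-th]])@Rm.T)-[170,180])*4).round().tolist())
print(Rm[:,2], s["gripper_width"],s["qpos"])
p=proj("side",[[458.5,-183.7,139],[468.5,-183.7,139],[458.5,-173.7,139],[458.5,-183.7,149]]);print((p[1:]-p[0])*4)
E
```

```text
24 [[248.0, 187.0], [316.0, 175.0], [203.0, 127.0], [266.0, 116.0]]
26 [[248.0, 183.0], [316.0, 171.0], [203.0, 123.0], [266.0, 112.0]]
28 [[248.0, 179.0], [316.0, 167.0], [203.0, 119.0], [266.0, 108.0]]
[ 0.2 -1.  -0. ] 40.10645499279044 [-23.1  15.  106.4  -0.   58.9  56.8]
[[ 21.4  -2.1]
 [ -3.8  -9.7]
 [ -0.3 -19.4]]
```

Request:
drive_tool --pt "0 0 0 -9 -35 0 44" --pt "0 0 0 -17 -70 -15 44" --pt "0 0 0 -17 -70 -45 44" --pt "0 0 0 -17 -70 -70 44" --pt "0 0 0 -17 -70 -86 44" --pt "0 0 0 -17 -70 -86 44" --pt "0 0 0 -17 -70 -86 0" --pt "0 0 0 -17 -70 -86 0" --pt "0 0 0 -17 -70 -86 0" --pt "0 0 0 -17 -70 -86 0" --grip_force 10

```text
time_s: 8.0
ee_pos: [443.2, -255.9, 27.2]
ee_rot: [-32.2, 89.8, -112.1]
force: [-0.7, -5.3, -0.7]
gripper_width: 13.7
```

Request:
drive_tool --pt "0 0 0 5 1 8 0" --pt "0 0 0 12 2 16 0" --pt "0 0 0 19 3.5 23 0" --pt "0 0 0 28 5 29 0" --pt "0 0 0 37.5 6.5 33.5 0" --pt "0 0 0 47.5 8.5 36 0" --pt "0 0 0 57.5 10 37.5 0" --pt "0 0 0 66.5 12 37.5 0" --pt "0 0 0 73.5 13 36.5 0" --pt "0 0 0 74.5 13 36.5 0"

```text
time_s: 9.25
ee_pos: [518.1, -242.7, 63.5]
ee_rot: [-36.4, 89.8, -116.3]
force: [-0.2, -2.2, -0.0]
gripper_width: 13.7
```

```bash
python3 - <<'E'
from h import *
s=state();print(s["ee_pos"],s["force"],s["gripper_width"])
a=grab_frame("side")
print([(round(d["p"],2),np.round(np.array(d["location"])*[512,384],1).tolist()) for d in place_of("side","lever_knob")][:3])
E
```

```text
[ 518.1 -242.7   63.5] [-0.2 -2.2 -0. ] 13.690224141803755
[(0.54, [349.6, 203.0])]
```

Request:
drive_tool --pt "0 0 0 1.5 0 0 0" --pt "0 0 0 1.5 0 0 0" --pt "0 0 0 1.5 0 0 40" --pt "0 0 0 1.5 0 0 40" --pt "0 0 0 1.5 0 20 40" --pt "0 0 0 1.5 0 60 60" --pt "0 0 0 -20 10 75 85" --pt "0 0 0 -40 60 80 85" --pt "0 0 0 -60 110 80 85"

```text
time_s: 10.48
ee_pos: [457.2, -131.7, 144.1]
ee_rot: [-13.2, 89.9, -93.2]
force: [0.3, 0.5, 0.7]
gripper_width: 76.9
```

```bash
python3 - <<'E'
from h import *
s=state();print(s["ee_pos"],s["ee_rot"],s["force"],s["gripper_width"],s["qpos"])
a=grab_frame("side")
print([(round(d["p"],2),np.round(np.array(d["location"])*[512,384],1).tolist()) for d in place_of("side","lever_knob")][:3])
cv2.imwrite("pics/s4.png",cv2.resize(a[140:330,150:360,::-1],None,fx=3,fy=3,interpolation=cv2.INTER_CUBIC))
E
```

```text
[ 457.2 -131.7  144.1] [-13.2  89.9 -93.2] [0.3 0.5 0.7] 76.91697223180898 [-17.3  11.4 106.1  -0.2  62.4  62.7]
[(0.65, [272.4, 246.0]), (0.56, [347.5, 200.4])]
```

View pics/s4.png

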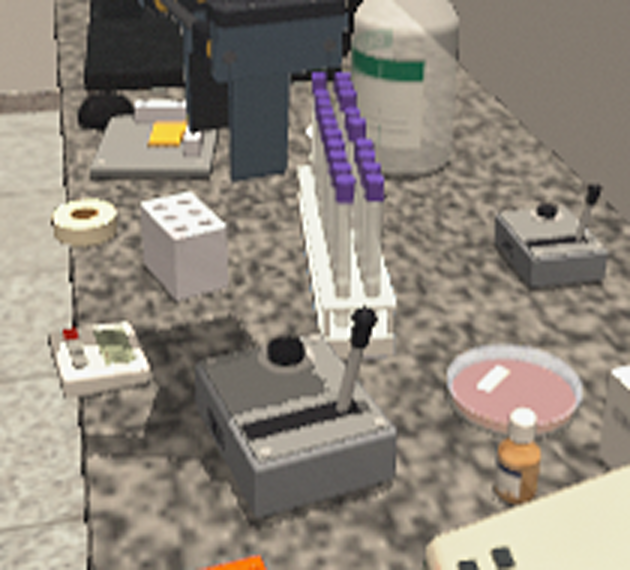

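The lever now stays up by itself (knob at side (272,246), same as at the start). Next is the block, for which I work out the clearance to the tube rack.

```bash
cat >> h.py <<'E'
def unproj(n,uv,z):
    return least_squares(lambda p:(proj(n,[[p[0],p[1],z]])-uv).ravel(),[440,0],x_scale=10).x
E
python3 - <<'E'
from h import *
for uv,zs in(((250,203),(0,15)),((308,210),(0,15)),((255,191.6),(90,120)),((307.6,198.6),(90,120))):
    print(uv,[unproj("top",uv,z) for z in zs])
d=np.array([.266,-.964,0]);w=np.array([.964,.266,0])
c=np.array([436,12.4,100]); print([c+sx*38*w+sy*89*d for sx in(1,) for sy in(1,-1)])
# cap in side: front-row near cap top (345,178)/3+(150,140)
for y in(-110,-100,-90): print(y,[ (x,z,proj("side",[[x,y,z]]).ravel()) for x in(515,525) for z in(100,120)])
E
```

```text
(250, 203) [array([538.8,  17.6]), array([537. ,  17.6])]
(308, 210) [array([ 519.2, -140.1]), array([ 517.7, -137.7])]
(255, 191.6) [array([556.5,   5.2]), array([552. ,   5.6])]
(307.6, 198.6) [array([ 538.7, -125.7]), array([ 534.7, -120.9])]
[array([496.3, -63.3, 100. ]), array([449. , 108.3, 100. ])]
-110 [(515, 100, array([254.8, 214.2])), (515, 120, array([254.9, 205.6])), (525, 100, array([259.5, 213.8])), (525, 120, array([259.6, 205.2]))]
-100 [(515, 100, array([253.8, 212.1])), (515, 120, array([253.8, 203.6])), (525, 100, array([258.4, 211.6])), (525, 120, array([258.5, 203.1]))]
-90 [(515, 100, array([252.7, 210. ])), (515, 120, array([252.8, 201.6])), (525, 100, array([257.3, 209.6])), (525, 120, array([257.4, 201.1]))]
```

Request:
drive_tool --pt "0 0 2 -6 50 0 91" --pt "0 0 5.4 -12 100 0 91" --pt "0 0 5.4 -19 144 -10 91" --pt "0 0 5.4 -19 144 -50 91" --pt "0 0 5.4 -19 144 -75 91" --pt "0 0 5.4 -19 144 -75 91"

```text
time_s: 11.32
ee_pos: [434.5, 15.0, 67.4]
ee_rot: [-98.6, 89.5, -172.9]
force: [-0.5, 1.2, 0.2]
gripper_width: 91.0
```

```bash
python3 - <<'E'
from h import *
s=state();print(s["ee_pos"],s["ee_rot"],s["gripper_width"])
Rm=R.from_euler("xyz",s["ee_rot"],degrees=True).as_matrix(); print(Rm[:,2])
a=grab_frame("side")
print([(round(d["p"],2),np.round(np.array(d["location"])*[512,384],1).tolist()) for d in place_of("side","block")][:3])
m=cv2.resize(a[140:260,140:300,::-1],None,fx=5,fy=5,interpolation=cv2.INTER_CUBIC)
for dz,c in((26,(0,255,0)),):
  for p in proj("side",s["ee_pos"]+[0,0,dz]+np.array([[0,-16,45.7],[0,16,45.7],[0,-16,-45.7],[0,16,-45.7]])@Rm.T): cv2.circle(m,tuple(((p-[140,140])*5+2).astype(int).tolist()),3,c,-1)
for p in proj("side",pose([435.9,12.4,np.radians(15.37)],[[22,35,55],[22,-35,55],[-22,-35,55],[-22,35,55],[-22,-35,0],[22,-35,0]])): cv2.circle(m,tuple(((p-[140,140])*5+2).astype(int).tolist()),3,(0,0,255),-1)
cv2.imwrite("pics/s5.png",m)
E
```

```text
[434.5  15.   67.4] [ -98.6   89.5 -172.9] 91.02228378023783
[ 0.3 -1.  -0. ]
[(0.72, [211.8, 232.4]), (0.22, [247.8, 290.7])]
```

View pics/s5.png

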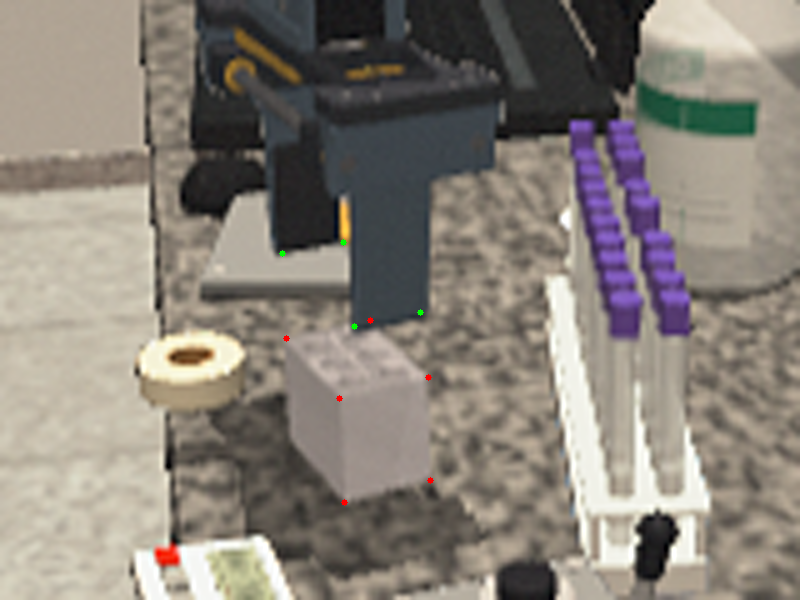

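The fingertips (355,327)-(430,318) match the projected points with the +26 mm z offset, and the block matches its fitted pose. I descend and grip.

Request:
drive_tool --pt "0 0 0 2 -2.5 -15 91" --pt "0 0 0 2 -2.5 -40 91" --pt "0 0 0 2 -2.5 -60 91" --pt "0 0 0 2 -2.5 -67 91" --pt "0 0 0 2 -2.5 -67 91" --pt "0 0 0 2 -2.5 -67 60" --pt "0 0 0 2 -2.5 -67 60" --pt "0 0 0 2 -2.5 -67 60" --pt "0 0 0 2 -2.5 -67 60" --grip_force 50

```text
time_s: 12.55
ee_pos: [439.2, 12.6, 3.0]
ee_rot: [-88.0, 89.9, -162.4]
force: [-0.5, 1.2, 6.0]
gripper_width: 69.7
```

Request:
drive_tool --pt "0 0 0 0 0 15 60" --pt "0 0 0 0 0 45 60" --pt "0 0 -4 1 35 60 60" --pt "0 0 -9 2 80 60 60" --pt "0 0 -15 3 130 60 60" --pt "0 0 -21 4 180 60 60" --pt "0 0 -26.8 4.5 225 60 60" --pt "0 0 -26.8 4.5 255 60 60" --pt "0 0 -26.8 4.5 255 60 60" --grip_force 55

```text
time_s: 13.68
ee_pos: [443.2, 269.1, 62.2]
ee_rot: [-70.3, 89.9, -171.3]
force: [-0.2, -0.2, -3.3]
gripper_width: 69.6
```

```bash
python3 - <<'E'
from h import *
s=state();print(s["ee_pos"],s["ee_rot"],s["gripper_width"],s["force"],s["torque"],s["qpos"])
n=[439.8,263.9,np.radians(-11.2)]
print("seat pred top",proj("top",pose(n,[8,10,14])),"side",proj("side",pose(n,[8,10,14])))
a=grab_frame("side"); b=grab_frame("top")
for c in("side","top"): print(c,[(round(d["p"],2),np.round(np.array(d["location"])*[512,384],1).tolist()) for d in place_of(c,"block")][:3])
e=s["ee_pos"]; blk=[e[0]-3.05,e[1]+1.3,n[2]]
m=cv2.resize(a[130:230,150:270,::-1],None,fx=6,fy=6,interpolation=cv2.INTER_CUBIC)
def dr(P,c):
  for p in proj("side",P): cv2.circle(m,tuple(((p-[150,130])*6+3).astype(int).tolist()),3,c,-1)
zb=e[2]-3.0
dr(pose(blk,[[22,-35,55+zb],[-22,-35,55+zb],[-22,-35,zb],[22,-35,zb],[-22,35,zb]]),(0,0,255))
dr(pose(n,[[-58,-68,14],[58,-68,14],[-58,68,14],[58,68,14],[30,45,34],[30,45,14]]),(0,255,0))
cv2.imwrite("pics/s6.png",m)
E
```

```text
[443.2 269.1  62.2] [ -70.3   89.9 -171.3] 69.61337835676504 [-0.2 -0.2 -3.3] [ 0.  0. -0.] [ 30.   20.  107.3   0.1  52.8 130.9]
seat pred top [[153.1 236.4]] side [[205.6 185.2]]
side [(0.69, [201.1, 171.5]), (0.51, [325.6, 303.2])]
top [(0.64, [151.2, 236.5])]
```

View pics/s6.png

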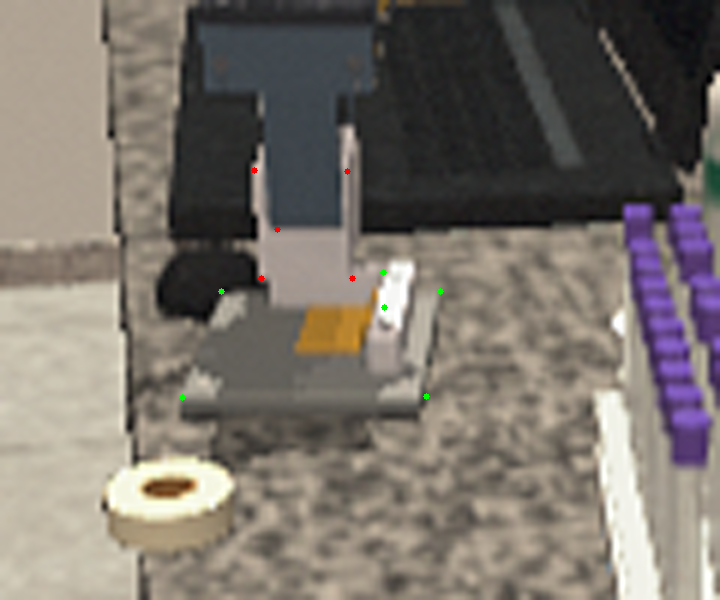

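```bash
python3 - <<'E'
from h import *
s=state();Rm=R.from_euler("xyz",s["ee_rot"],degrees=True).as_matrix();e=s["ee_pos"]
f=lambda P:((proj("side",P)-[150,130])*6+3).round().tolist()
for dz in(10,18,26): print(dz,f(e+[0,0,dz]+np.array([[0,-18,35],[0,18,35],[0,-18,48],[0,18,48]])@Rm.T))
print(Rm[:,2]);blk=[e[0]-3.05,e[1]+1.3,np.radians(-11.2)]
for zb in(40,46,52,59): print(zb,f(pose(blk,[[-22,-35,zb],[22,-35,zb],[-22,-35,zb+55],[22,-35,zb+55],[22,35,zb+55],[-22,35,zb+55]])))
E
```

```text
10 [[275.0, 255.0], [350.0, 256.0], [272.0, 265.0], [348.0, 265.0]]
18 [[274.0, 240.0], [349.0, 240.0], [271.0, 249.0], [347.0, 250.0]]
26 [[273.0, 224.0], [349.0, 224.0], [270.0, 233.0], [346.0, 234.0]]
[-0.2 -1.   0. ]
40 [[264.0, 318.0], [354.0, 317.0], [257.0, 211.0], [350.0, 211.0], [362.0, 164.0], [274.0, 164.0]]
46 [[263.0, 306.0], [354.0, 306.0], [256.0, 199.0], [349.0, 199.0], [361.0, 153.0], [273.0, 153.0]]
52 [[262.0, 295.0], [353.0, 295.0], [256.0, 187.0], [349.0, 187.0], [361.0, 142.0], [273.0, 141.0]]
59 [[261.0, 281.0], [353.0, 281.0], [255.0, 173.0], [348.0, 173.0], [360.0, 128.0], [272.0, 128.0]]
```

What looked like a lower block edge (rows 281-304) is the white stop behind the block. The block itself sits as predicted, about 59 mm up. I lower it to just above the base plate.

Request:
drive_tool --pt "0 0 0 0 -1.5 -15 60" --pt "0 0 0 0 -1.5 -28 60" --pt "0 0 0 0 -1.5 -36 60" --pt "0 0 0 0 -1.5 -38 60" --pt "0 0 0 0 -1.5 -39 60" --pt "0 0 0 0 -1.5 -40 60" --pt "0 0 0 0 -1.5 -41 60"

```text
time_s: 14.75
ee_pos: [443.3, 265.1, 21.8]
ee_rot: [-63.8, 89.9, -165.0]
force: [-0.1, -0.6, -3.0]
gripper_width: 69.8
```

Request:
drive_tool --pt "0 0 0 0 1 -1 60" --pt "0 0 0 0 1 -2 60" --pt "0 0 0 0 1 -2 60"

```text
time_s: 15.12
ee_pos: [443.4, 265.9, 20.3]
ee_rot: [-58.8, 89.9, -159.9]
force: [-1.0, -2.5, 3.5]
gripper_width: 69.7
```

Request:
drive_tool --pt "0 0 0 0 0 0.7 60" --pt "0 0 0 0.3 1.5 0.7 60" --pt "0 0 0 0.6 3 0.7 60" --pt "0 0 0 0.6 3 0.7 60"

```text
time_s: 15.62
ee_pos: [444.0, 268.9, 21.0]
ee_rot: [-51.6, 89.9, -152.7]
force: [-1.4, -3.7, 2.1]
gripper_width: 69.8
```

Request:
drive_tool --pt "0 0 0 0.3 1.5 0 60" --pt "0 0 0 0.5 3 0 60" --pt "0 0 0 0.5 3 0 60"

```text
time_s: 16.0
ee_pos: [444.6, 272.1, 21.0]
ee_rot: [-57.5, 89.9, -158.6]
force: [-0.7, -3.3, 1.4]
gripper_width: 69.9
```

Request:
drive_tool --pt "0 0 0 0.2 1 0 60" --pt "0 0 0 0.4 2 0 60" --pt "0 0 0 0.4 2 0 60"

```text
time_s: 16.38
ee_pos: [445.0, 274.3, 21.0]
ee_rot: [-61.3, 89.9, -162.4]
force: [-0.8, -2.8, 0.9]
gripper_width: 69.4
```

Request:
drive_tool --pt "0 0 0 0.2 1 0 60" --pt "0 0 0 0.4 2 0 60" --pt "0 0 0 0.4 2.5 0 60" --pt "0 0 0 0.4 2.5 0 60"

```text
time_s: 16.88
ee_pos: [445.2, 275.8, 21.0]
ee_rot: [-33.0, 89.8, -134.2]
force: [-0.6, -7.1, 3.5]
gripper_width: 69.5
```

Request:
drive_tool --pt "0 0 0 1 0.3 0 60" --pt "0 0 0 2 0.3 0 60" --pt "0 0 0 3 0.1 0 60" --pt "0 0 0 4 0 0 60" --pt "0 0 0 4 0 0 60" --grip_force 60

```text
time_s: 17.5
ee_pos: [446.8, 275.5, 20.5]
ee_rot: [-52.8, 89.6, -153.9]
force: [-5.7, -3.5, 4.2]
gripper_width: 69.9
```

Request:
drive_tool --pt "0 0 0 2 -0.2 -1 60" --pt "0 0 0 4 -0.4 -2 60" --pt "0 0 0 5 -0.5 -3 60" --pt "0 0 0 6 -0.7 -4 60" --pt "0 0 0 6 -0.7 -4 60"

```text
time_s: 18.12
ee_pos: [449.3, 274.9, 17.3]
ee_rot: [-64.4, 89.2, -165.6]
force: [-11.2, -2.3, 14.7]
gripper_width: 69.8
```

```bash
python3 - <<'E'
from h import *
s=state();Rm=R.from_euler("xyz",s["ee_rot"],degrees=True).as_matrix();np.set_printoptions(precision=4,suppress=True)
print(s["ee_pos"],s["force"],s["torque"]);print(Rm, "jaw",np.degrees(np.arctan2(Rm[1,2],Rm[0,2])))
E
```

```text
[449.3407 274.9023  17.3336] [-11.1508  -2.2929  14.6634] [-0.1657  2.0669 -0.0051]
[[-0.0136  0.9807 -0.1948]
 [-0.0035 -0.1949 -0.9808]
 [-0.9999 -0.0126  0.0061]] jaw -101.23550676362602
```

Request:
drive_tool --pt "0.2 -1 0 3 -0.4 -1.5 60" --pt "0.2 -2 0 5 -0.6 -3 60" --pt "0.2 -2 0 7 -0.8 -4 60" --pt "0.2 -2 0 7 -0.8 -4 60" --pt "0.2 -2 0 7 -0.8 -4 60"

```text
time_s: 18.75
ee_pos: [450.2, 274.8, 16.8]
ee_rot: [104.1, 89.4, 2.7]
force: [-22.4, 0.3, 39.6]
gripper_width: 69.5
```

```bash
python3 - <<'E'
from h import *
s=state();Rm=R.from_euler("xyz",s["ee_rot"],degrees=True).as_matrix();np.set_printoptions(precision=4,suppress=True)
print(s["ee_pos"],s["force"],s["torque"]);print(Rm[:,0], "jaw",np.degrees(np.arctan2(Rm[1,2],Rm[0,2])),s["gripper_width"])
E
```

```text
[450.1518 274.8089  16.8122] [-22.4027   0.2944  39.6142] [-0.481   4.5107 -0.0192]
[ 0.0105  0.0005 -0.9999] jaw -101.41115407725844 69.51056466928043
```

Request:
drive_tool --pt "0 -0.5 0 5 0.3 -1 60" --pt "0 -0.5 0 6 0.5 -1 60" --pt "0 -0.5 0 6.5 0.5 -1.5 60" --pt "0 -0.5 0 6.5 0.5 -2 60" --pt "0 -0.5 0 6.5 0.5 -2 60"

```text
time_s: 19.38
ee_pos: [450.4, 274.9, 16.9]
ee_rot: [94.9, 89.5, -6.6]
force: [-18.8, -2.6, 29.8]
gripper_width: 69.8
```

```bash
python3 - <<'E'
from h import *
s=state();Rm=R.from_euler("xyz",s["ee_rot"],degrees=True).as_matrix();np.set_printoptions(precision=4,suppress=True)
print(s["ee_pos"],s["force"],s["torque"]);print(Rm[:,0], "jaw",np.degrees(np.arctan2(Rm[1,2],Rm[0,2])),s["gripper_width"])
m=[]
for n,(x0,y0,w,h) in(("side",(165,140,80,75)),("top",(115,200,80,75))):
    a=grab_frame(n)[:,:,::-1]; m.append(cv2.resize(a[y0:y0+h,x0:x0+w],None,fx=5,fy=5,interpolation=cv2.INTER_CUBIC))
cv2.imwrite("pics/f1.png",np.hstack(m))
E
```

```text
[450.4378 274.8603  16.8899] [-18.8084  -2.646   29.7594] [-0.4034  3.7373  0.1002]
[ 0.0079 -0.0009 -1.    ] jaw -101.52469193363737 69.76539109748701
```

View pics/f1.png

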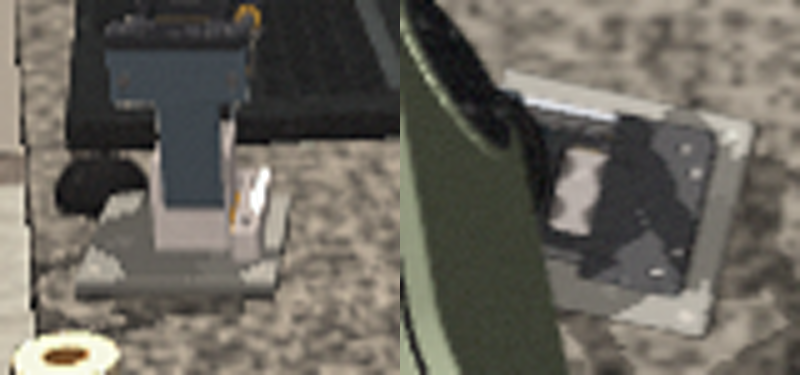

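Forces are well above both springs, but the side crop shows some yellow at (235,213) between the block and the fence. I test whether base friction is holding the block off the fence: ease the down force and push harder along x.

Request:
drive_tool --pt "0 -0.5 0 6 0 1 60" --pt "0 -0.5 0 7 0 1 60" --pt "0 -0.5 0 7 0 1 60" --pt "0 -0.5 0 7 0 1 60"

```text
time_s: 19.98
ee_pos: [451.9, 274.6, 17.8]
ee_rot: [82.3, 89.6, -19.3]
force: [-13.2, 0.3, 12.9]
gripper_width: 69.9
```

```bash
cat > st.py <<'E'
from h import *
s=state();Rm=R.from_euler("xyz",s["ee_rot"],degrees=True).as_matrix();np.set_printoptions(precision=4,suppress=True)
print(s["time_s"],s["ee_pos"],s["force"],s["torque"]);print(Rm[:,0], "jaw",np.degrees(np.arctan2(Rm[1,2],Rm[0,2])),s["gripper_width"])
E
python3 st.py
```

```text
19.975 [451.9392 274.595   17.7716] [-13.2251   0.2518  12.8894] [-0.0661  2.7141 -0.1014]
[ 0.0061 -0.0021 -1.    ] jaw -101.66919867997512 69.88705707196583
```

Request:
drive_tool --pt "0 -0.5 0 5 0 0.5 60" --pt "0 -0.5 0 6 0.2 0.5 60" --pt "0 -0.5 0 6 0.2 0.5 60" --pt "0 -0.5 0 6 0.2 0.5 60"

```text
time_s: 20.48
ee_pos: [452.3, 274.5, 17.8]
ee_rot: [58.5, 89.7, -43.3]
force: [-13.1, -0.6, 9.5]
gripper_width: 69.3
```

```bash
python3 st.py
```

```text
20.475 [452.2544 274.5198  17.8055] [-13.0721  -0.582    9.5327] [ 0.0579  2.5798 -0.138 ]
[ 0.0037 -0.0035 -1.    ] jaw -101.80342273646505 69.29522680596546
```

Request:
drive_tool --pt "0 -0.7 0.4 6 0.2 0.3 60" --pt "0 -0.7 0.4 8 0 0.3 60" --pt "0 -0.7 0.4 9 0 0.3 60" --pt "0 -0.7 0.4 9 0 0.3 60"

```text
time_s: 20.98
ee_pos: [453.3, 274.2, 17.7]
ee_rot: [15.7, 89.7, -85.9]
force: [-17.1, 1.0, 13.3]
gripper_width: 69.9
```

```bash
python3 st.py
```

```text
20.975 [453.3057 274.2253  17.6727] [-17.1263   1.0009  13.3318] [ 0.3225  3.597  -0.185 ]
[ 0.0004 -0.005  -1.    ] jaw -101.61950416580278 69.94935620657004
```

Request:
drive_tool --pt "-0.3 -0.7 0.2 8 -0.2 0.3 60" --pt "-0.3 -0.7 0.2 10 -0.4 0.3 60" --pt "-0.3 -0.7 0.2 12 -0.5 0.3 60" --pt "-0.3 -0.7 0.2 12 -0.5 0.3 60"

```text
time_s: 21.48
ee_pos: [453.4, 274.1, 17.6]
ee_rot: [-32.2, 89.1, -134.0]
force: [-27.5, 5.5, 19.8]
gripper_width: 70.0
```

```bash
python3 st.py
```

```text
21.475 [453.4211 274.1398  17.5681] [-27.4578   5.4632  19.7508] [ 1.3522  5.4087 -0.3032]
[-0.0106 -0.0109 -0.9999] jaw -101.79255647265464 70.01099592569845
```

Request:
drive_tool --pt "0.6 -1 0.1 8 0 -0.5 60" --pt "0.6 -1.2 0.1 8 0.3 -1.5 60" --pt "0.6 -1.2 0.1 8 0.5 -2.5 60" --pt "0.6 -1.2 0.1 8 0.5 -3 60" --pt "0.6 -1.2 0.1 8 0.5 -3 60"

```text
time_s: 22.1
ee_pos: [453.3, 274.3, 17.1]
ee_rot: [-55.6, 89.7, -157.4]
force: [-24.4, -2.9, 34.7]
gripper_width: 69.8
```

```bash
python3 st.py
```

```text
22.1 [453.334  274.2911  17.0833] [-24.4436  -2.9161  34.6702] [-0.1957  4.5369 -0.0398]
[-0.0043 -0.0018 -1.    ] jaw -101.87051292795361 69.82555569348958
```

Request:
drive_tool --pt "0.1 -1 0.1 7 0.4 -2.5 60" --pt "0.1 -1 0.1 7 0.4 -3 60" --pt "0.1 -1 0.1 7 0.4 -3 60" --pt "0.1 -1 0.1 7 0.4 -3 60"

```text
time_s: 22.6
ee_pos: [453.3, 274.3, 17.0]
ee_rot: [37.6, 89.9, -64.3]
force: [-22.5, -3.4, 36.4]
gripper_width: 69.7
```

```bash
python3 st.py; python3 - <<'E'
from h import *
m=[]
a=grab_frame("side")[:,:,::-1]
for (x0,y0,w,h) in((165,140,80,75),(215,210,80,75)): m.append(cv2.resize(a[y0:y0+h,x0:x0+w],None,fx=5,fy=5,interpolation=cv2.INTER_CUBIC))
cv2.imwrite("pics/f2.png",np.hstack(m))
for l in("lever_knob","timer","tape_roll","petri_dish"): print(l,[(round(d["p"],2),np.round(np.array(d["location"])*[512,384],1).tolist()) for d in place_of("side",l)][:2])
E
```

```text
22.6 [453.3125 274.2768  16.9653] [-22.5107  -3.4314  36.4337] [-0.402   4.1729  0.1174]
[ 0.0006 -0.0013 -1.    ] jaw -101.89756790277717 69.7440633593023
lever_knob [(0.65, [268.7, 243.8]), (0.5, [350.7, 202.5])]
timer [(0.73, [180.8, 263.8]), (0.34, [323.2, 304.1])]
tape_roll [(0.87, [173.8, 215.9])]
petri_dish [(0.67, [319.5, 271.7]), (0.28, [244.7, 252.9])]
```

View pics/f2.png

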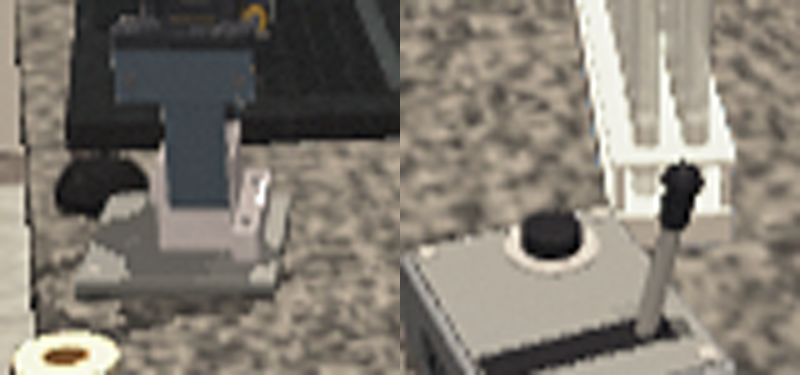

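The yellow gap at the fence is gone, with the block's right edge against the fence at about (233,250). The tool is upright, the position doesn't move under the extra push, and the lever is still up. I hand in while holding the push.

```bash
python3 -c "
from h import *
env.job_done(); s=state(); print(s['time_s'],s['ee_pos'],s['force'],s['gripper_width'])"
```

```text
the job is handed in; nothing more can be done
the job is handed in; nothing more can be done
```

I handed the job in at about 23 s of the 61 s, with the arm still gripping the block and holding the push. No verdict was reported.

**Trip unit:** I pressed the test button of the larger, nearer unit until it bottomed out (21 N), and the picture showed the lever dropped. I pinched the knob, lifted it along its arc and let go. The lever stayed up by itself and was still up in the last picture.

**Block:** I gripped it by its ends, turned it to match the nest, brought it up against the stop and pressed it diagonally down and towards the fence.

**Last checks:**
- **Push:** the holding force was about 36 N down and 22 N towards the fence, with a light push on the stop. Further push moved the block by no more than about 0.1 mm in either direction.
- **Plates:** the block's travel, the forces and the camera view all fit both plates being fully in, but I had no direct reading of the plates.
- **Tilt:** the tool was less than 0.1° from vertical.
- **Other things:** the tape roll, timer and dish were found within about 3 pixels of where they started. I did not re-check the cup and the vial individually at the end, but nothing was seen touched.

**Things that disagreed:**
- **Tool height:** the reported height read about 26 mm too low against the pictures and the button contact, so I corrected every height for that.
- **Nest position:** the stop was about 3 mm from where I had first estimated it.
- **First push:** my first diagonal push stuck on base friction about 3 mm short of the fence. I eased the downward force, slid the block home and pushed diagonally again, so the final push was not done in a single stroke.

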